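Close a solar panel frame in the trigger clamp press and back the clamp off

TASK

The small solar panel in the clamp jig still has its loose end rail standing open. Pump the trigger of the bar clamp, stroke by stroke, until the rail is pressed fully home on its corner keys and the trigger goes firm, and stop there: overtightening cracks the glass. Then hold the clamp's release lever down, slide the clamp head all the way back to its rear stop and let go. Work gently, never push the panel or force the head by hand, and leave the other things on the bench where they are.

Things in the scene. Friction and masses are not known exactly. Their poses are not given: they have to be found in the camera images.
- jig: Plywood board 200 (x) x 420 (y) x 18 mm fixed on the bench, with a trigger bar clamp bolted on it. Origin on the bench surface, z up, +y along the clamp's bar the way its jaw advances; all numbers below are mm in this frame. Flat steel bar 18 wide at x = 0, top at z 88. Fixed jaw, 45 wide, 108 high, at y 130 to 160; bar mount, 30 wide, 98 high, at y -227 to -205.
- panel: Small solar panel, 150 (x) x 127 (y) mm, its top at z 42: dark cells in an aluminium frame, held on the board against the fixed jaw. Origin as the jig's. Its glass cracks if the pad presses it with over 36 N. The robot must not push on it.
- rail_face (a point): Centre of the outer (-y) face of the panel's loose end rail, an aluminium bar 150 x 15 x 24 mm across the panel's -y end, facing the clamp's pad. At y = 0 when home.
- rail (a joint): How far the end rail stands open, m: 0 is fully home (hard stop), 0.005 to 0.012 at the start. A tight fit: it slides only under about 16 N and stays where it is left.
- pad: Rubber pad on the clamp's moving jaw, 40 x 10 x 26 mm, z 20 to 46. Origin on the bench surface under the bar, 38 mm behind (-y) the pad's front face. Springy: gives 1 mm per 45 N.
- head (a joint): Position of the clamp head on the bar, m: 0 at the rear stop, growing towards the panel; the pad meets the home rail at 0.065. Starts at 0.038 to 0.052. The head locks itself against going back unless the release lever is held down. Forcing it by hand with over 32 N is not allowed.
- handle_top (a point): Centre of the top of the black clamp head's upright handle, z 192; the handle is 26 wide (x), 24 thick (y), on a housing 40 wide, 78 long, top at z 112. The trigger leans in front of it (+y), the release lever lies behind it (-y).
- trigger (a joint): Trigger angle, rad: 0 at rest (springs back), 0.42 fully pulled to the handle; hinge at z 96. A stroke brings the head 4 to 6 mm. Pushing the trigger alone is enough, the head holds itself. Steady force near its tip, held still (moving adds some N): 5 to 8 N free, 9 to 13 while the rail slides, firm on the home rail 14 to 15.5 (below 0.2 rad: 16 to 17), 17.5 too tight. Past 0.33 it goes harder anyway: let it back and pump again.
- trigger_mid (a point): Point on the trigger's front (+y) face, 70 mm from its hinge, z 161 at rest; moves with it. Grey paddle 22 wide (x), 10 thick, ending 16 mm further up in a round crossbar whose front is 5 mm ahead (+y) of this point at rest. Here a full stroke is 29 mm towards -y relative to the head. At rest 68 mm over trigger and handle at this height.
- release (a joint): Release lever angle, rad: 0 at rest (springs back), 0.16 fully down. From about 0.04 the head slides back freely. Pressing it fully down takes about 6 N, up to 13 N on a tight clamp, then it is hard against its stop.
- release_top (a point): Centre of the top of the release lever's grey thumb plate, 28 wide (x), 30 long (y), z 110, 48 mm behind the handle's rear face. A lip across its rear (-y) end rises 11 mm, its inner face 15 mm behind this point. Fully down the plate has gone 8 mm down and 8 mm back. Fingertips pressing on it can draw the head back by the lip.
- key_mid (a point): Bystander, to be left alone. Loose aluminium corner key, an L of 30 x 30 x 14 mm, lying on the jig board. Point at its middle.
- driver_grip (a point): Bystander, to be left alone. Screwdriver on the bench, robot's side of the jig. Point in its handle.
- jbox_mid (a point): Bystander, to be left alone. Black junction box, 60 x 50 x 19 mm, on the far side of the jig. Point at its centre.
- offcut_mid (a point): Bystander, to be left alone. Aluminium rail offcut, 15 x 130 x 24 mm, on the far side of the jig. Point at its centre.
- meter_mid (a point): Bystander, to be left alone. Multimeter, 78 x 150 x 34 mm, to the right. Point at its centre.
- jar_mid (a point): Bystander, to be left alone. Jar, 64 mm across, 75 high, to the right. Point at its centre.
- mallet_grip (a point): Bystander, to be left alone. Mallet with a wooden handle, to the left. Point in its handle.

How it is judged:
On the way:
1. The end rail is pressed fully home and the clamp, trigger pulled, is firm on it (value of joint rail below 0.0015 m and contact force between pad and panel above 21 N and value of joint trigger above 0.08 rad), for 0.1 s.
At the end, for the whole second after the job is handed in: The end rail is still home (open by less than 1.5 mm), the clamp head stands back at its rear stop (within 6 mm) at rest, and trigger and release lever are let go and back at rest (value of joint rail below 0.0015 m and value of joint head below 0.006 m and value of joint trigger below 0.06 rad and value of joint release below 0.05 rad and velocity of joint head below 0.01 m/s); the robot touches nothing.
It fails at once if The clamp is overtightened: the pad presses on the panel's rail with over 36 N (contact force between pad and panel above 36 N).
It fails at once if The clamp or its jig is forced by hand, with over 32 N (contact force between any of the fingers, the arm and jig above 32 N).
It fails at once if The robot pushes on the panel or its rail, with over 5 N (contact force between any of the fingers, the arm and panel above 5 N).
It fails at once if A bystander is moved by more than 20 mm (distance of any of key_mid, driver_grip, jbox_mid, offcut_mid, meter_mid, jar_mid, mallet_grip from where it was at the start of the episode above 0.02 m).
It also fails if it takes over 67 s, if anything falls off the work surface, if the arm or the gripper's body presses on something with over 40 N, if the wrist force passes 120 N, or if a joint passes its speed limit or range.

ROBOT

A 7-joint arm with a two-finger parallel gripper is mounted at the origin on the work surface. World frame = base frame: x ahead of the robot, y to its left, z up, the work surface at z = 0. Lengths are in m, angles in rad, forces in N, time in s.
With the tool pointing down it reaches from about 0.35 to 0.9 m from the base axis. Payload 8.1 kg.
Tool frame: the origin (TCP) lies midway between the tips of the shut fingers; the grasp point (between the pads) lies 19 mm behind it; x points along the fingers, z is the direction in which the jaws open and shut, and the axes are right-handed (so a half turn about x gives the same grasp; the last joint's range is limited). The gripper opens to 92 mm and grips with 3 to 60 N. Pads are 19 mm wide; open, the fingers measure 130 mm over their backs; the gripper's body (75 mm by 190 mm) begins 47 mm behind the grasp point.
Start: joints at [1.087, 0.434, 0.025, 1.573, -0.012, 1.134, -0.075], TCP at [0.232, -0.58, 0.227] pointing down, gripper open.
Joint ranges: [-2.62, 2.62], [-0.44, 2.09], [-1.27, 1.32], [0.08, 2.57], [-1.32, 4.46], [0.12, 2], [-2.74, 2.74]. Speed limits (rad/s): [2.22, 2.22, 3.01, 3.01, 3.14, 3.14, 3.14].

INTERFACE

Orientations are given as a rotation vector (axis times angle).
In Python, from cell import arm gives the robot as it stands. The module is installed in compiled form; this text tells all that it offers.
- The arm moves only by the tool move_arm, never from a script. Its argument "steps" is text: rows parted by semicolons, each of 5 numbers parted by spaces: the shift along the tool's x, y, z in m, then the turn about the tool's x in rad, then the closure in counts, from 0 (fully open) to 255 (shut). A call has 1 to 10 rows; each row is the pose to reach, as a shift and turn from the pose commanded when the call began, along the tool's axes at that moment; what a row does not reach only later rows make up. A row lasts 1/12 s, in which the tool goes at most 41.7 mm and 7.16 degrees, less where a joint would pass 70% of its speed; a pose out of reach is approached as far as the arm can. A call with a gripper value outside its range is refused whole. The fingers move at their own pace and stop on an object; "squeeze" is the grip in N (left out, the last holds). Time passes only in rows, so rows that repeat a pose let the fingers close. It gives the time, the measured TCP pose, the force and the opening at its end, in the units of the state.
- arm.observe(): the state, without advancing time (a new reading comes with each control period).
- arm.get_image(name): name is "side" or "top"; returns a dict with "img" (400x640x3 uint8, blue, green, red), "z_map" (400x640 float32, m along the optical axis (not along the pixel's ray), 0 where there is no reading), "vfov" (degrees; the focal length in pixels is half the picture's height over the tangent of half this angle, whatever the lens; pixels are square), "cx", "cy" (the principal point, pixels), "k1" (the pictures are not rectified: a ray, as slopes to the right and down, at radius r is drawn at 1 + k1 r^2 times it, then the intrinsics apply), "extrinsics" (4x4, takes a point from camera to world coordinates). Camera axes: x right, y up, looking along -z (the intrinsics and any distortion apply to the point x, -y, -z); pixel columns grow to the right and rows downward; lengths in m; the calibration is good to about 2 mm. A picture is of the moment at which its call begins.
- arm.sign_off(): hands the job in, once; it reports no verdict.
The state is a dict: "clock": time; "joints": joint angles; "dq": joint speeds; "joint_efforts": joint torques, N m; "position": TCP position; "ee_rot": TCP orientation; "force": force on the tool from outside, world axes, zero at the start; "ft_torque": the same for the moment, N m; "width": opening from 0.0 (shut) to 1.0 (fully open).
Only numpy, scipy, OpenCV 4.12 (cv2) and the standard library are available. Lean on these libraries where they do the work, as an engineer would, in place of code of your own. Each camera call takes 0.05 s, during which the arm holds its last target.

## Working session

There is one attempt and no reset: what is moved stays moved. The work goes in short steps, Python scripts to look and compute and a tool call to move; the robot and the scene stay as the last step left them, time stands still between calls to the robot, and variables do not carry over. Pictures are saved under pics/ and viewed, and the job is handed in when it is done.

Besides the shell and the picture viewer there is one more tool, called after "Request:" in YAML: its name, and indented under it one key for each argument. move_arm: Moves the arm, as the interface text tells. Its arguments: {"type":"object","properties":{"steps":{"type":"string"},"squeeze":{"type":"number"}},"required":["steps"]}

```bash
mkdir -p pics; python3 - <<'E'
from cell import arm
import cv2,pickle
for n in("side","top"):
    d=arm.get_image(n); cv2.imwrite(f"pics/{n}0.png",d["img"]); pickle.dump(d,open(f"{n}0.pkl","wb"))
    print(n,d["vfov"],d["cx"],d["cy"],d["k1"]);print(d["extrinsics"].round(3))
print(arm.observe())
E
```

```text
side 56.483362522176954 317.73147185835285 201.27474141572657 0.009237606474269829
[[-0.731  0.524 -0.436  0.119]
 [-0.682 -0.559  0.472  0.529]
 [ 0.004  0.642  0.766  0.954]
 [ 0.     0.     0.     1.   ]]
top 42.643004256942774 308.2388519334716 199.6028736886827 0.01579164677171245
[[ 0.003  0.989 -0.145  0.289]
 [-1.     0.003 -0.004  0.007]
 [-0.004  0.145  0.989  1.991]
 [ 0.     0.     0.     1.   ]]
{'clock': 0.1, 'joints': array([ 1.08741447,  0.4351625 ,  0.02496402,  1.5739546 , -0.01160033,
        1.13397067, -0.0750941 ]), 'dq': array([ 1.53543654e-03, -1.69279953e-03, -9.02892241e-05, -2.50109501e-03,
        7.82036860e-04, -1.49959722e-03,  4.68902235e-04]), 'joint_efforts': array([ 2.65591036e-03, -6.69127536e+01,  9.87702124e-01, -3.15143681e+01,
       -6.05938537e-02,  3.73659551e-02,  4.73667603e-05]), 'position': array([ 0.23208109, -0.57985868,  0.22603753]), 'ee_rot': array([ 0.92503576,  1.36680981, -0.92395598]), 'force': array([-0.32483604,  0.14261033,  0.69280513]), 'ft_torque': array([-0.01980603, -0.04311371,  0.06342349]), 'width': 1.0005019696825224}
```

View pics/side0.png

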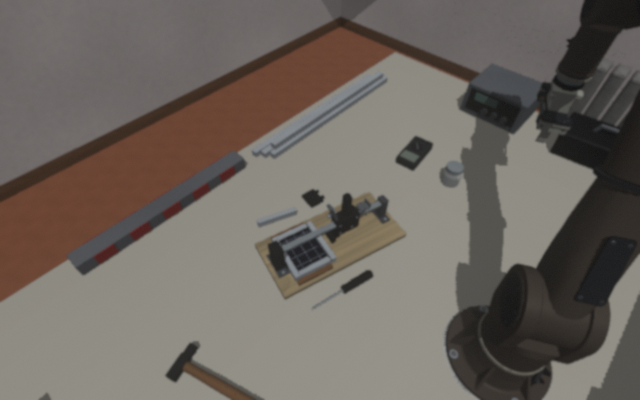

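View pics/top0.png

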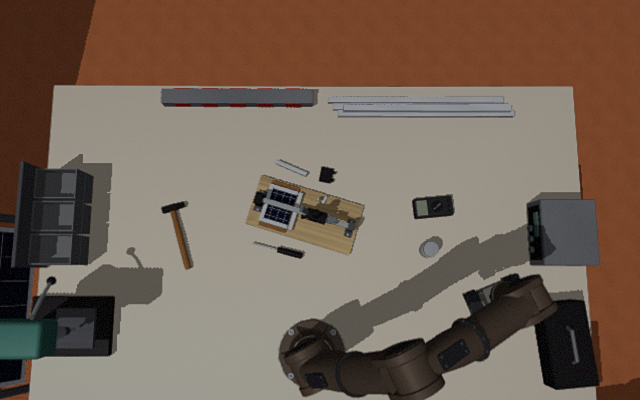

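```bash
cat > h.py <<'E'
import numpy as np,cv2
def K(d):
    f=d["img"].shape[0]/2/np.tan(np.radians(d["vfov"])/2)
    return np.array([[f,0,d["cx"]],[0,f,d["cy"]],[0,0,1.]]),np.array([d["k1"],0,0,0,0.])
def rays(d,uv):
    k,D=K(d); n=cv2.undistortPoints(np.float64(uv).reshape(-1,1,2),k,D).reshape(-1,2)
    return np.c_[n[:,0],-n[:,1],-np.ones(len(n))]
def cloud(d,uv,z):
    E=d["extrinsics"]; return (rays(d,uv)*np.reshape(z,(-1,1)))@E[:3,:3].T+E[:3,3]
def onplane(d,uv,z):
    E=d["extrinsics"]; r=rays(d,uv)@E[:3,:3].T; return E[:3,3]+r*((z-E[2,3])/r[:,2:])
def proj(d,P):
    E=d["extrinsics"]; k,D=K(d); c=(np.atleast_2d(P)-E[:3,3])@E[:3,:3]
    return cv2.projectPoints(c*[1,-1,-1],np.zeros(3),np.zeros(3),k,D)[0].reshape(-1,2)
E
python3 - <<'E'
import pickle,cv2,numpy as np
from h import *
for n,(a,b,c,e) in dict(side=(245,180,420,305),top=(235,155,375,265)).items():
    d=pickle.load(open(n+"0.pkl","rb")); im=d["img"][b:e,a:c]
    s=4 if n=="side" else 5
    cv2.imwrite(f"pics/{n}0z.png",cv2.resize(im,None,fx=s,fy=s,interpolation=cv2.INTER_CUBIC)*1)
    hsv=cv2.cvtColor(d["img"],cv2.COLOR_BGR2HSV)
    m=cv2.inRange(hsv,(10,70,60),(25,255,255)); mm=np.zeros_like(m); mm[b:e,a:c]=m[b:e,a:c]
    v,u=np.nonzero(mm); print(n,len(u))
    P=onplane(d,np.c_[u,v],0.018)
    r=cv2.minAreaRect(np.float32(P[:,:2]*1000)); print(r); print(cv2.boxPoints(r))
    z=d["z_map"][v,u]; C=cloud(d,np.c_[u,v],z); print(np.percentile(C[:,2],[5,50,95]))
    cv2.imwrite(f"pics/{n}m.png",cv2.resize(mm[b:e,a:c],None,fx=3,fy=3,interpolation=0))
E
```

```text
side 3087
((519.3687744140625, 34.75080871582031), (410.0823974609375, 194.25759887695312), 73.22080993652344)
[[ 367.18317 -133.5211 ]
 [ 553.1701  -189.60017]
 [ 671.5544   203.02272]
 [ 485.56744  259.1018 ]]
[0.01267009 0.01572293 0.0257636 ]
top 3246
((521.4550170898438, 29.248703002929688), (419.0928649902344, 199.90115356445312), 73.10517883300781)
[[ 364.92084 -142.20647]
 [ 556.1943  -200.30089]
 [ 677.9892   200.70387]
 [ 486.71576  258.79828]]
[0.0081927  0.01738685 0.02791863]
```

View pics/side0z.png

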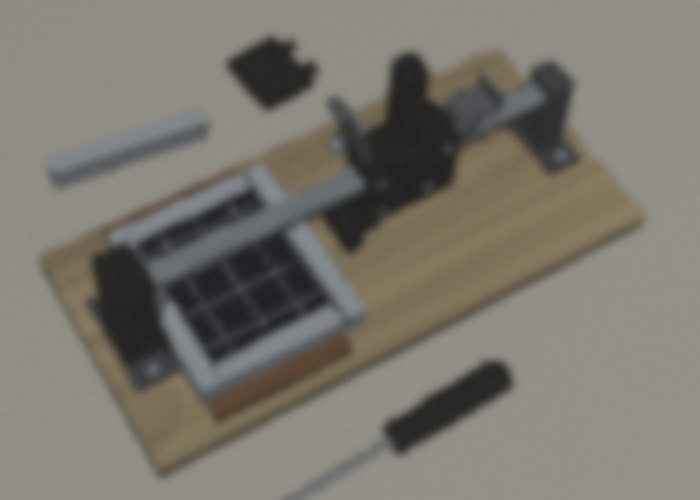

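View pics/top0z.png

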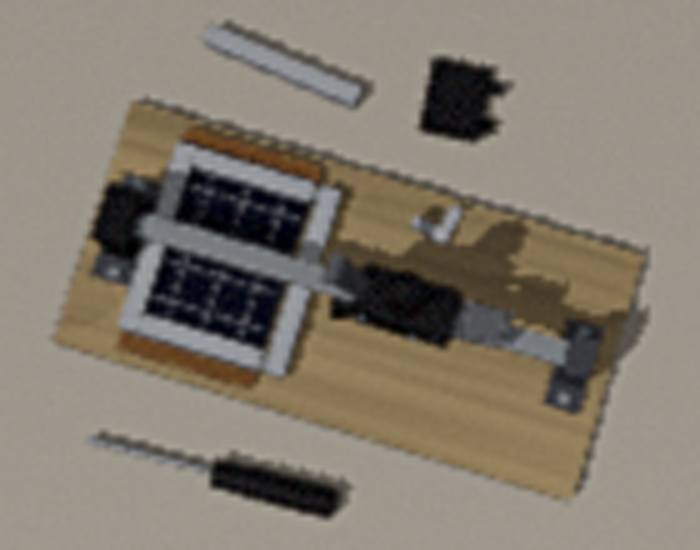

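View pics/sidem.png

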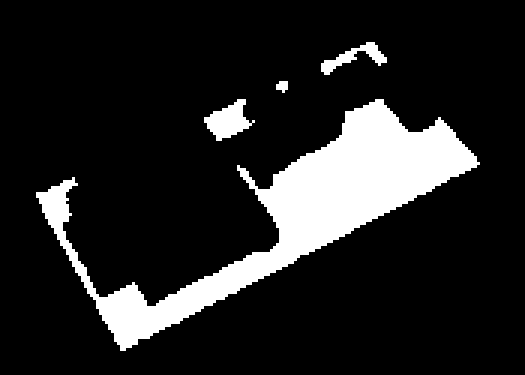

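```bash
python3 - <<'E'
import pickle,cv2,numpy as np
from h import *
yaw=np.radians(73.15-90); R=np.array([[np.cos(yaw),-np.sin(yaw)],[np.sin(yaw),np.cos(yaw)]])
c0=np.array([.5203,.032])
for n,(a,b,c,e) in dict(side=(245,180,420,305),top=(235,155,375,265)).items():
    d=pickle.load(open(n+"0.pkl","rb"))
    v,u=np.mgrid[b:e,a:c]; v=v.ravel();u=u.ravel(); z=d["z_map"][v,u]; k=z>0; u,v,z=u[k],v[k],z[k]
    P=cloud(d,np.c_[u,v],z)*1000; P[:,:2]=(P[:,:2]-c0*1000)@R
    for lo,hi in((182,215),(150,182),(120,150),(94,120),(80,94)):
        k=(P[:,2]>lo)&(P[:,2]<hi)&(abs(P[:,0])<60)&(abs(P[:,1])<230); Q=P[k]; print(n,lo,hi,k.sum())
        for q,uu,vv in sorted(zip(Q.round(0).tolist(),u[k],v[k]),key=lambda t:t[0][1])[:: max(1,len(Q)//(30 if lo>93 else 25))]: print("  ",*[int(x) for x in q],"px",uu,vv,d["img"][vv,uu].mean().round(), end=";")
        print()
E
```

```text
side 182 215 56
   5 -53 188 px 349 194 73.0;   -4 -53 188 px 351 196 92.0;   8 -52 189 px 348 193 87.0;   -1 -52 190 px 350 195 79.0;   -2 -52 187 px 350 196 61.0;   -7 -52 184 px 351 198 63.0;   7 -51 187 px 348 194 55.0;   2 -51 187 px 349 195 52.0;   -8 -51 189 px 351 197 75.0;   11 -50 188 px 347 193 82.0;   -5 -49 187 px 350 197 48.0;   -3 -48 190 px 349 196 43.0;   11 -47 189 px 346 193 87.0;   2 -47 190 px 348 195 43.0;   1 -47 183 px 348 197 40.0;   -8 -47 187 px 350 198 43.0;   -9 -47 184 px 350 199 41.0;   5 -46 191 px 347 194 50.0;   -5 -46 189 px 349 197 40.0;   13 -45 188 px 345 193 100.0;   4 -45 189 px 347 195 40.0;   -2 -45 190 px 348 196 39.0;   -7 -45 188 px 349 198 39.0;   11 -44 187 px 345 194 66.0;   7 -44 190 px 346 194 54.0;   -9 -44 185 px 349 199 39.0;   1 -43 189 px 347 196 38.0;   -6 -43 187 px 348 198 38.0;   13 -42 185 px 344 194 84.0;   4 -42 190 px 346 195 41.0;   -7 -42 185 px 348 199 38.0;   -8 -42 182 px 348 200 37.0;   -12 -42 185 px 349 200 36.0;   6 -40 190 px 345 195 46.0;   1 -40 191 px 346 196 39.0;   0 -40 187 px 346 197 38.0;   -4 -40 191 px
[... 9106 characters left out ...]
.0;   -6 -167 81 px 346 227 110.0;   -1 -158 85 px 344 225 124.0;   7 -148 93 px 342 222 119.0;   8 -136 81 px 339 221 90.0;   -6 -129 81 px 336 224 112.0;   -16 -85 92 px 324 223 50.0;   -3 1 86 px 303 213 102.0;   2 22 93 px 298 210 118.0;   8 32 85 px 296 208 118.0;   9 40 84 px 294 207 122.0;   -5 48 81 px 291 210 121.0;   3 58 89 px 289 207 123.0;   4 66 92 px 287 206 122.0;   7 75 82 px 285 205 127.0;   8 83 87 px 283 204 121.0;   9 91 89 px 281 203 117.0;   -5 99 82 px 278 206 123.0;   4 110 82 px 276 203 123.0;   5 118 88 px 274 202 121.0;   9 127 92 px 272 200 124.0;   0 136 86 px 269 202 126.0;   -3 143 88 px 267 202 126.0;   -6 154 83 px 264 202 101.0;   -13 163 87 px 261 203 1.0;
```

```bash
cat > g.py <<'E'
import numpy as np
from scipy.spatial.transform import Rotation as Ro
yaw=np.radians(73.15-90); R=np.array([[np.cos(yaw),-np.sin(yaw)],[np.sin(yaw),np.cos(yaw)]])
c0=np.array([.5203,.032])+R@np.array([.0015,.032])   # jig origin
def st(o):
    T=Ro.from_rotvec(o["ee_rot"]).as_matrix(); p=np.r_[(o["position"][:2]-c0)@R,o["position"][2]]
    f=np.r_[o["force"][:2]@R,o["force"][2]]
    return T,p,f
def delta(o,tgt):
    T,p,f=st(o); w=np.r_[c0+R@np.array(tgt[:2]),tgt[2]]; return T.T@(w-o["position"])
E
python3 - <<'E'
from cell import arm
from g import *
o=arm.observe();T,p,f=st(o);print(T.round(3),p.round(4),c0)
a=T.T@np.r_[R[:,0],0]; print("jigx in tool",a, "turn about x to bring z to jigx (deg)",np.degrees(np.arctan2(-a[1],a[2])))
print(delta(o,[0,0.010,0.30]))
E
```

```text
[[-0.001  0.928  0.372]
 [ 0.001  0.372 -0.928]
 [-1.    -0.    -0.001]] [-0.1    -0.7011  0.226 ] [0.53101135 0.06219134]
jigx in tool [-0.00093371  0.78082223  0.62475257] turn about x to bring z to jigx (deg) -51.33595131493357
[-0.07336219  0.5223471  -0.49290179]
```

Request:
move_arm:
  steps: "-0.04 0 0 0 255;-0.07 0.03 -0.03 0 255;-0.073 0.06 -0.056 -0.1 255;-0.073 0.09 -0.085 -0.2 255;-0.073 0.12 -0.113 -0.3 255;-0.073 0.15 -0.141 -0.4 255;-0.073 0.18 -0.169 -0.5 255;-0.073 0.21 -0.198 -0.6 255;-0.073 0.24 -0.226 -0.7 255;-0.073 0.27 -0.255 -0.8 255"
  squeeze: 30

```text
clock: 0.93
position: [0.3864, -0.2456, 0.2996]
ee_rot: [0.302, 1.55, -0.303]
force: [2.1, -0.8, -0.2]
width: 0.321
```

```bash
cat > o.py <<'E'
from cell import arm
from g import *
import sys
o=arm.observe();T,p,f=st(o)
a=T.T@np.r_[R[:,0],0]
print("t",round(o["clock"],2),"jig",(p*1000).round(1),"f",f.round(2),"turn",np.arctan2(-a[1],a[2]).round(3),"x",T[:,0].round(3),"w",round(o["width"],3))
if len(sys.argv)>3: print("delta",delta(o,[float(x)/1000 for x in sys.argv[1:4]]).round(4))
E
python3 o.py 0 10 300
```

```text
t 0.93 jig [ -49.2 -336.5  299.6] f [ 2.22 -0.16 -0.21] turn -0.091 x [-0. -0. -1.] w 0.321
delta [-0.0005  0.3495  0.0175]
```

Request:
move_arm:
  steps: "0 0.035 0.002 -0.05 255;0 0.07 0.004 -0.091 255;0 0.105 0.006 -0.091 255;0 0.14 0.008 -0.091 255;0 0.175 0.009 -0.091 255;0 0.21 0.011 -0.091 255;0 0.245 0.013 -0.091 255;0 0.28 0.015 -0.091 255;0 0.315 0.017 -0.091 255;0 0.349 0.0175 -0.091 255"

```text
clock: 1.77
position: [0.5355, 0.0701, 0.2994]
ee_rot: [0.235, 1.558, -0.235]
force: [0.2, -1.2, -0.5]
width: 0.005
```

```bash
python3 o.py 0 10 165; python3 - <<'E'
from cell import arm
import cv2,pickle
for n,(a,b,c,e) in dict(side=(245,150,420,275),top=(235,155,375,265)).items():
    d=arm.get_image(n); pickle.dump(d,open(f"{n}1.pkl","wb"))
    cv2.imwrite(f"pics/{n}1.png",cv2.resize(d["img"][b:e,a:c],None,fx=4,fy=4,interpolation=2))
E
```

```text
t 1.77 jig [  2.    8.9 299.4] f [ 0.56 -1.09 -0.45] turn -0.005 x [-0. -0. -1.] w 0.005
delta [ 0.1344  0.0012 -0.002 ]
```

View pics/side1.png

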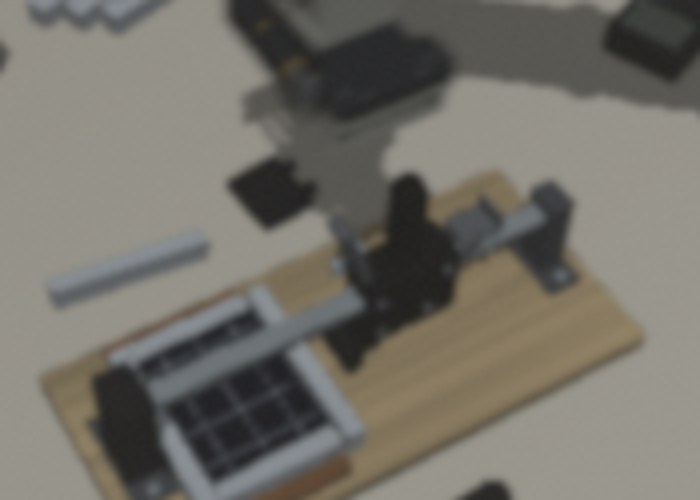

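The fingers (light grey, tips near zoom pixel (345,215)) hover in front of the trigger (zoom 345,240) with the handle behind. Lowering in front of the crossbar.

Request:
move_arm:
  steps: "0.035 0.002 -0.002 -0.004 255;0.07 0.004 -0.002 -0.004 255;0.1 0.004 -0.002 -0.004 255;0.12 0.004 -0.002 -0.004 255;0.13 0.004 -0.002 -0.004 255;0.134 0.004 -0.002 -0.004 255;0.134 0.004 -0.002 -0.004 255;0.134 0.004 -0.002 -0.004 255"

```text
clock: 2.53
position: [0.5351, 0.073, 0.1668]
ee_rot: [0.232, 1.557, -0.231]
force: [0.8, 0.1, 0.2]
width: 0.008
```

```bash
python3 o.py 0 10 165; python3 - <<'E'
from cell import arm
import cv2,pickle
for n,(a,b,c,e) in dict(side=(270,150,400,250)).items():
    d=arm.get_image(n); pickle.dump(d,open(f"{n}2.pkl","wb"))
    cv2.imwrite(f"pics/{n}2.png",cv2.resize(d["img"][b:e,a:c],None,fx=6,fy=6,interpolation=2))
E
```

```text
t 2.53 jig [  0.8  11.6 166.8] f [0.72 0.33 0.19] turn -0.001 x [ 0.001  0.    -1.   ] w 0.008
delta [ 0.0018 -0.0016 -0.0008]
```

View pics/side2.png

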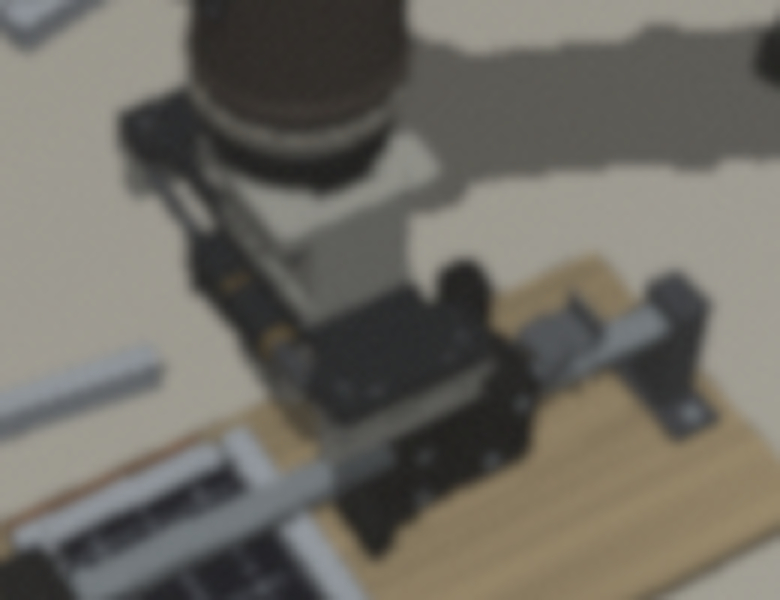

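Request:
move_arm:
  steps: "0 -0.008 0 0 255;0 -0.014 0 0 255;0 -0.019 0 0 255;0 -0.022 0 0 255;0 -0.025 0 0 255;0 -0.028 0 0 255;0 -0.028 0 0 255"

```text
clock: 3.17
position: [0.5271, 0.0471, 0.1665]
ee_rot: [0.233, 1.556, -0.229]
force: [1.3, 4.8, 2.5]
width: 0.006
```

```bash
python3 o.py 0 -20 165
```

```text
t 3.17 jig [  0.6 -15.5 166.5] f [-0.13  5.    2.46] turn -0.001 x [ 0.002  0.002 -1.   ] w 0.006
delta [ 0.0015 -0.0045 -0.0006]
```

Request:
move_arm:
  steps: "0 -0.003 0 0 255;0 -0.006 0 0 255;0 -0.009 0 0 255;0 -0.009 0 0 255;0 -0.009 0 0 255"

```text
clock: 3.58
position: [0.5245, 0.0387, 0.1665]
ee_rot: [0.233, 1.556, -0.23]
force: [1.7, 5.4, 2.4]
width: 0.005
```

```bash
python3 o.py; python3 - <<'E'
from cell import arm
import cv2,pickle
for n,(a,b,c,e) in dict(side=(270,150,400,250),top=(235,155,375,265)).items():
    d=arm.get_image(n); pickle.dump(d,open(f"{n}3.pkl","wb"))
    cv2.imwrite(f"pics/{n}3.png",cv2.resize(d["img"][b:e,a:c],None,fx=5,fy=5,interpolation=2))
E
```

```text
t 3.58 jig [  0.6 -24.4 166.5] f [0.09 5.68 2.43] turn -0.0 x [ 0.002  0.002 -1.   ] w 0.005
```

View pics/side3.png

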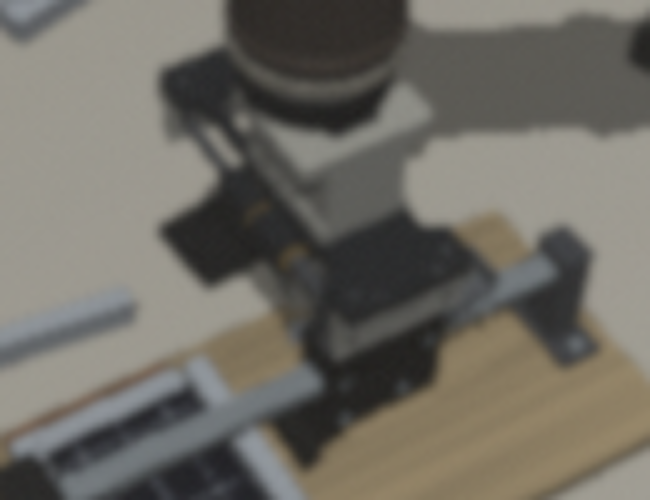

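Request:
move_arm:
  steps: "0 -0.003 0 0 255;0 -0.005 0 0 255;0 -0.005 0 0 255;0 -0.005 0 0 255"

```text
clock: 4.02
position: [0.523, 0.034, 0.1664]
ee_rot: [0.232, 1.557, -0.229]
force: [3.2, 5.4, 2.7]
width: 0.006
```

```bash
python3 o.py
```

```text
t 4.02 jig [  0.5 -29.3 166.4] f [1.5  6.08 2.7 ] turn -0.0 x [ 0.002  0.002 -1.   ] w 0.006
```

Request:
move_arm:
  steps: "0 0.01 0 0 255;0 0.02 0 0 255;0 0.024 0 0 255;0 0.024 0 0 255"

```text
clock: 4.35
position: [0.5293, 0.0576, 0.1656]
ee_rot: [0.23, 1.559, -0.229]
force: [0.9, 2.6, 0.5]
width: 0.002
```

```bash
python3 o.py
```

```text
t 4.35 jig [ -0.3  -4.9 165.6] f [0.08 2.73 0.49] turn 0.001 x [-0.     0.001 -1.   ] w 0.002
```

Request:
move_arm:
  steps: "0 0.004 0 0 255;0 0.008 0 0 255;0 0.008 0 0 255"

```text
clock: 4.6
position: [0.5315, 0.0638, 0.1656]
ee_rot: [0.231, 1.559, -0.231]
force: [-0.2, 0.8, 0.2]
width: 0.003
```

```bash
python3 o.py;  python3 - <<'E'
from cell import arm
import cv2,pickle
for n,(a,b,c,e) in dict(side=(270,150,400,250),top=(235,155,375,265)).items():
    d=arm.get_image(n); pickle.dump(d,open(f"{n}4.pkl","wb"))
    cv2.imwrite(f"pics/{n}4.png",cv2.resize(d["img"][b:e,a:c],None,fx=5,fy=5,interpolation=2))
E
```

```text
t 4.6 jig [-1.000e-01  1.700e+00  1.656e+02] f [-0.42  0.69  0.17] turn -0.001 x [-0. -0. -1.] w 0.003
```

View pics/side4.png

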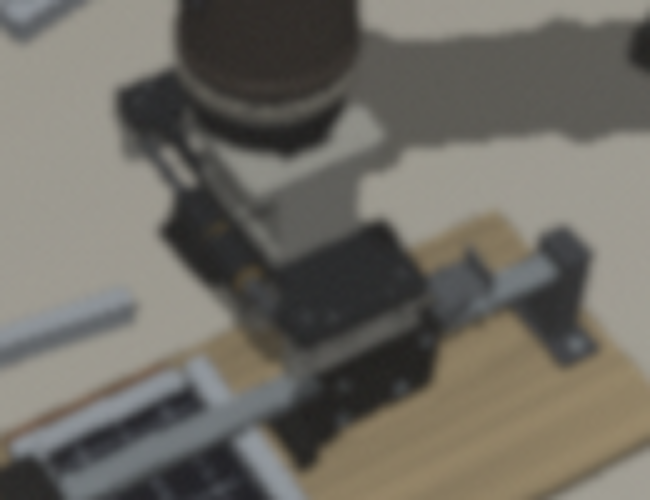

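View pics/top4.png

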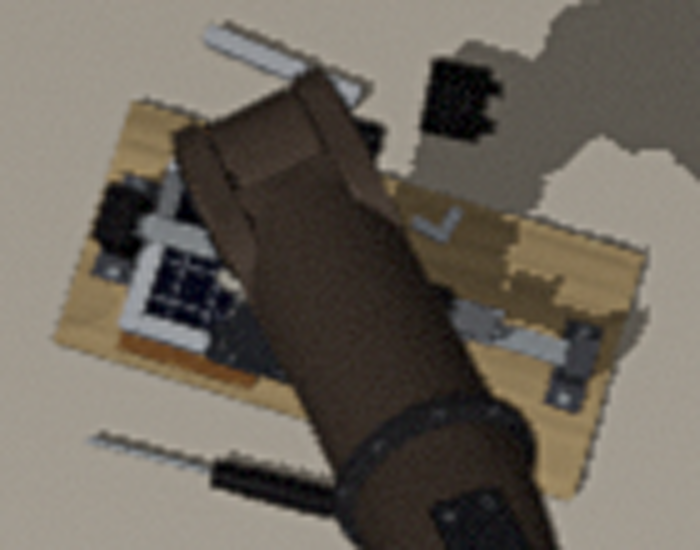

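Request:
move_arm:
  steps: "0 -0.006 0 0 255;0 -0.01 0 0 255;0 -0.014 0 0 255;0 -0.018 0 0 255;0 -0.021 0 0 255;0 -0.024 0 0 255;0 -0.027 0 0 255;0 -0.027 0 0 255;0 -0.027 0 0 255"

```text
clock: 5.45
position: [0.5243, 0.038, 0.1664]
ee_rot: [0.233, 1.556, -0.23]
force: [1.9, 4.6, 2.1]
width: 0.001
```

```bash
python3 o.py
```

```text
t 5.45 jig [  0.6 -25.1 166.4] f [0.5  4.96 2.15] turn -0.001 x [ 0.002  0.001 -1.   ] w 0.001
```

Request:
move_arm:
  steps: "0 0.01 0 0 255;0 0.02 0 0 255;0 0.03 0 0 255;0 0.032 0 0 255;0 0.032 0 0 255"

```text
clock: 5.87
position: [0.5328, 0.0693, 0.1655]
ee_rot: [0.23, 1.559, -0.23]
force: [0.0, 0.7, -0.6]
width: 0.004
```

```bash
python3 o.py
```

```text
t 5.87 jig [ -0.3   7.3 165.5] f [-0.18  0.69 -0.64] turn 0.001 x [-0.001 -0.    -1.   ] w 0.004
```

Request:
move_arm:
  steps: "0 -0.006 0 0 255;0 -0.01 0 0 255;0 -0.014 0 0 255;0 -0.017 0 0 255;0 -0.02 0 0 255;0 -0.023 0 0 255;0 -0.026 0 0 255;0 -0.026 0 0 255;0 -0.026 0 0 255"

```text
clock: 6.62
position: [0.5265, 0.0453, 0.1667]
ee_rot: [0.234, 1.556, -0.228]
force: [3.2, 10.1, 2.2]
width: 0.003
```

```bash
python3 o.py
```

```text
t 6.62 jig [  0.6 -17.5 166.7] f [ 0.16 10.57  2.16] turn -0.0 x [ 0.003  0.003 -1.   ] w 0.003
```

Request:
move_arm:
  steps: "0 -0.002 0 0 255;0 -0.004 0 0 255;0 -0.004 0 0 255;0 -0.004 0 0 255"

```text
clock: 6.95
position: [0.5257, 0.0428, 0.1667]
ee_rot: [0.234, 1.555, -0.226]
force: [5.0, 14.1, -0.7]
width: 0.005
```

```bash
python3 o.py
```

```text
t 6.95 jig [  0.5 -20.1 166.7] f [ 0.68 14.98 -0.67] turn 0.001 x [ 0.004  0.005 -1.   ] w 0.005
```

Request:
move_arm:
  steps: "0 0.01 0 0 255;0 0.02 0 0 255;0 0.03 0 0 255;0 0.032 0 0 255;0 0.032 0 0 255"

```text
clock: 7.37
position: [0.5335, 0.0707, 0.1656]
ee_rot: [0.231, 1.559, -0.231]
force: [-0.2, 2.2, 1.0]
width: 0.003
```

```bash
python3 o.py
```

```text
t 7.37 jig [-1.000e-01  8.800e+00  1.656e+02] f [-0.83  2.08  0.97] turn -0.0 x [-0.  0. -1.] w 0.003
```

Request:
move_arm:
  steps: "0 -0.006 0 0 255;0 -0.01 0 0 255;0 -0.013 0 0 255;0 -0.015 0 0 255;0 -0.017 0 0 255;0 -0.017 0 0 255;0 -0.017 0 0 255"

```text
clock: 7.95
position: [0.5302, 0.0567, 0.1672]
ee_rot: [0.234, 1.555, -0.226]
force: [2.8, 11.1, 6.1]
width: 0.001
```

```bash
python3 o.py
```

```text
t 7.95 jig [  0.8  -5.5 167.2] f [-0.55 11.41  6.06] turn 0.001 x [ 0.004  0.004 -1.   ] w 0.001
```

Request:
move_arm:
  steps: "0 -0.002 0 0 255;0 -0.003 0 0 255;0 -0.003 0 0 255"

```text
clock: 8.2
position: [0.5294, 0.0538, 0.1673]
ee_rot: [0.234, 1.555, -0.226]
force: [2.5, 11.8, 6.1]
width: 0.001
```

```bash
python3 o.py;  python3 - <<'E'
from cell import arm
import cv2,pickle
for n,(a,b,c,e) in dict(side=(270,150,400,250)).items():
    d=arm.get_image(n); pickle.dump(d,open(f"{n}5.pkl","wb"))
    cv2.imwrite(f"pics/{n}5.png",cv2.resize(d["img"][b:e,a:c],None,fx=5,fy=5,interpolation=2))
E
```

```text
t 8.2 jig [  0.9  -8.5 167.3] f [-1.03 12.04  6.09] turn 0.001 x [ 0.005  0.004 -1.   ] w 0.001
```

View pics/side5.png

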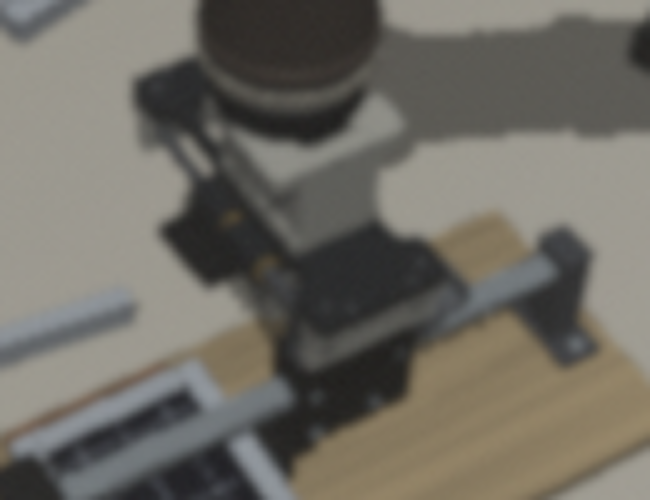

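Request:
move_arm:
  steps: "0 -0.001 0 0 255;0 -0.002 0 0 255;0 -0.002 0 0 255"

```text
clock: 8.5
position: [0.5289, 0.0523, 0.1674]
ee_rot: [0.234, 1.554, -0.226]
force: [3.2, 12.7, 6.5]
width: 0.004
```

```bash
python3 o.py
```

```text
t 8.5 jig [  0.9 -10.1 167.4] f [-0.58 13.08  6.51] turn 0.001 x [ 0.005  0.005 -1.   ] w 0.004
```

Request:
move_arm:
  steps: "0 0 0 0 255;0 0 0 0 255"

```text
clock: 8.67
position: [0.529, 0.0524, 0.1674]
ee_rot: [0.234, 1.554, -0.226]
force: [3.8, 12.6, 5.9]
width: 0.003
```

```bash
python3 o.py
```

```text
t 8.67 jig [  0.9 -10.  167.4] f [-0.04 13.16  5.9 ] turn 0.001 x [ 0.005  0.005 -1.   ] w 0.003
```

Request:
move_arm:
  steps: "0 -0.001 0 0 255;0 -0.001 0 0 255;0 -0.001 0 0 255"

```text
clock: 8.92
position: [0.5287, 0.0517, 0.1674]
ee_rot: [0.234, 1.554, -0.225]
force: [2.1, 13.6, 6.1]
width: 0.004
```

```bash
python3 o.py
```

```text
t 8.92 jig [  0.8 -10.7 167.4] f [-1.92 13.66  6.09] turn 0.001 x [ 0.005  0.005 -1.   ] w 0.004
```

Request:
move_arm:
  steps: "0 -0.001 0 0 255;0 -0.001 0 0 255;0 -0.001 0 0 255"

```text
clock: 9.17
position: [0.5285, 0.051, 0.1674]
ee_rot: [0.234, 1.554, -0.225]
force: [3.2, 13.3, 6.0]
width: 0.007
```

```bash
python3 o.py;  python3 - <<'E'
from cell import arm
import cv2,pickle
for n,(a,b,c,e) in dict(side=(260,180,340,290)).items():
    d=arm.get_image(n); pickle.dump(d,open(f"{n}6.pkl","wb"))
    d0=pickle.load(open("side0.pkl","rb"))
    cv2.imwrite(f"pics/{n}6.png",cv2.resize(cv2.hconcat([d0["img"][b:e,a:c],d["img"][b:e,a:c]]),None,fx=5,fy=5,interpolation=2))
E
```

```text
t 9.17 jig [  0.9 -11.4 167.4] f [-0.83 13.64  5.98] turn 0.002 x [ 0.005  0.005 -1.   ] w 0.007
```

View pics/side6.png

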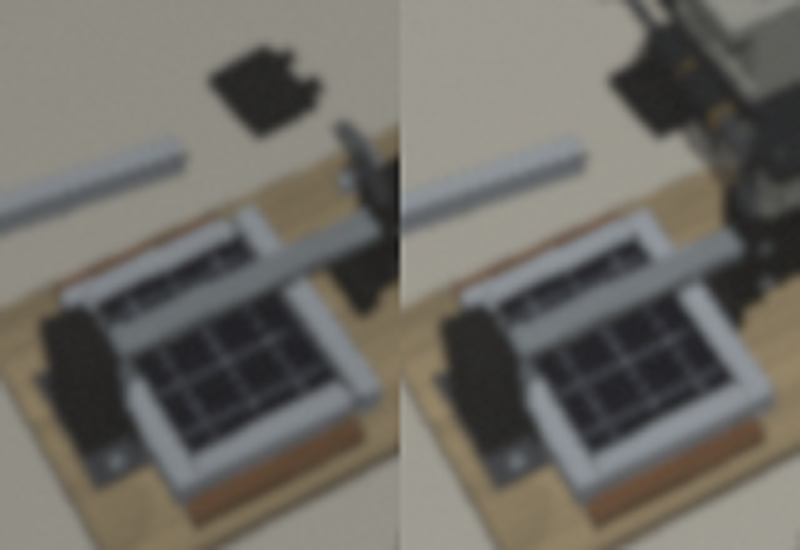

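The right half (now) shows the joint line at (645,215)/(765,395) closed, versus the open step at (245,215)/(375,390) before. Nearly firm; creeping on.

Request:
move_arm:
  steps: "0 -0.0005 0 0 255;0 -0.001 0 0 255;0 -0.001 0 0 255;0 -0.001 0 0 255"

```text
clock: 9.55
position: [0.5283, 0.0504, 0.1675]
ee_rot: [0.234, 1.554, -0.224]
force: [3.9, 15.4, 5.6]
width: 0.006
```

```bash
python3 o.py
```

```text
t 9.55 jig [  0.8 -12.1 167.5] f [-0.77 15.9   5.64] turn 0.002 x [ 0.006  0.006 -1.   ] w 0.006
```

Request:
move_arm:
  steps: "0 0 0 0 255;0 0 0 0 255"

```text
clock: 9.72
position: [0.5283, 0.0504, 0.1675]
ee_rot: [0.234, 1.554, -0.224]
force: [3.3, 14.7, 5.4]
width: 0.006
```

```bash
python3 o.py
```

```text
t 9.72 jig [  0.8 -12.  167.5] f [-1.08 15.06  5.42] turn 0.002 x [ 0.006  0.006 -1.   ] w 0.006
```

Request:
move_arm:
  steps: "0 0 0 0 255;0 0 0 0 255"

```text
clock: 9.88
position: [0.5283, 0.0504, 0.1675]
ee_rot: [0.234, 1.554, -0.224]
force: [2.8, 15.4, 6.1]
width: 0.005
```

```bash
python3 o.py
```

```text
t 9.88 jig [  0.9 -12.1 167.5] f [-1.81 15.55  6.08] turn 0.002 x [ 0.006  0.006 -1.   ] w 0.005
```

Request:
move_arm:
  steps: "0 -0.0003 0 0 255;0 -0.0003 0 0 255;0 -0.0003 0 0 255"

```text
clock: 10.13
position: [0.5283, 0.0502, 0.1675]
ee_rot: [0.234, 1.554, -0.224]
force: [3.2, 15.1, 5.8]
width: 0.008
```

```bash
python3 o.py
```

```text
t 10.13 jig [  0.8 -12.2 167.5] f [-1.34 15.32  5.77] turn 0.002 x [ 0.006  0.006 -1.   ] w 0.008
```

Request:
move_arm:
  steps: "0 -0.000 0 0 255;0 -0.000 0 0 255"

```text
clock: 10.3
position: [0.5282, 0.0502, 0.1675]
ee_rot: [0.234, 1.554, -0.224]
force: [4.0, 15.9, 5.6]
width: 0.005
```

```bash
python3 o.py;  python3 - <<'E'
from cell import arm
import cv2,pickle
for n,(a,b,c,e) in dict(side=(260,180,340,290)).items():
    d=arm.get_image(n); pickle.dump(d,open(f"{n}7.pkl","wb"))
    d0=pickle.load(open("side6.pkl","rb"))
    cv2.imwrite(f"pics/{n}7.png",cv2.resize(cv2.hconcat([d0["img"][b:e,a:c],d["img"][b:e,a:c]]),None,fx=5,fy=5,interpolation=2))
E
```

```text
t 10.3 jig [  0.8 -12.2 167.5] f [-0.79 16.36  5.61] turn 0.002 x [ 0.006  0.006 -1.   ] w 0.005
```

View pics/side7.png

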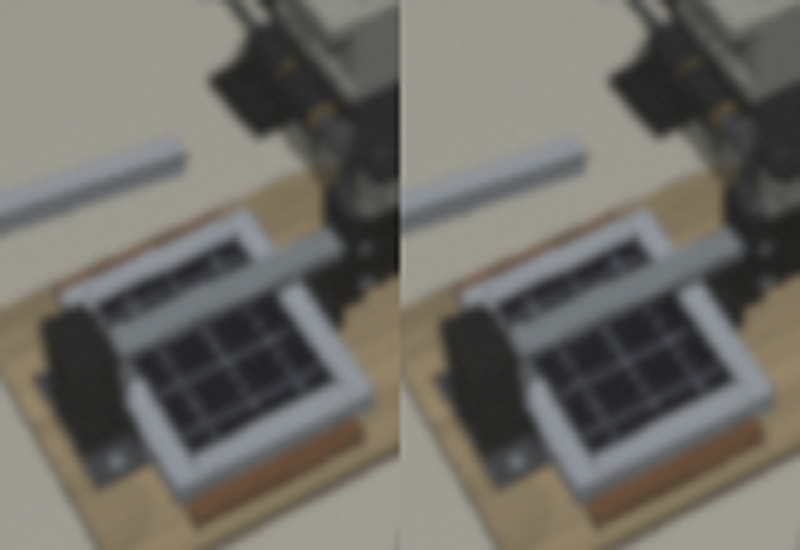

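Rail flush at (645,215)–(765,395), mean about 15.8 N held: firm. Releasing the trigger and going up.

Request:
move_arm:
  steps: "0 0.01 0 0 255;0 0.02 0 0 255;0 0.03 0 0 255;0 0.037 0 0 255;-0.03 0.037 0 0 255;-0.065 0.037 0 0 255;-0.1 0.037 0 0 255;-0.14 0.037 0 0 255;-0.14 0.037 0 0 255"

```text
clock: 11.1
position: [0.5396, 0.082, 0.3129]
ee_rot: [0.234, 1.549, -0.23]
force: [0.8, 0.9, 0.7]
width: 0.004
```

```bash
python3 o.py;  python3 - <<'E'
from cell import arm
import cv2,pickle
from g import *
from h import *
d=arm.get_image("side"); pickle.dump(d,open("side8.pkl","wb"))
a,b,c,e=270,150,400,250
cv2.imwrite(f"pics/side8.png",cv2.resize(d["img"][b:e,a:c],None,fx=6,fy=6,interpolation=2))
v,u=np.mgrid[b:e,a:c]; v=v.ravel();u=u.ravel(); z=d["z_map"][v,u]; k=z>0; u,v,z=u[k],v[k],z[k]
P=cloud(d,np.c_[u,v],z); P=np.c_[(P[:,:2]-c0)@R,P[:,2]]*1000
k=(P[:,2]>94)&(P[:,2]<195)&(abs(P[:,0])<30)&(P[:,1]<-10)
for q,uu,vv in sorted(zip(P[k].round(0).tolist(),u[k],v[k]),key=lambda t:t[0][1])[::7]: print(*[int(x) for x in q],"px",uu,vv,d["img"][vv,uu].mean().round(), end=";")
E
```

```text
t 11.1 jig [  2.5  21.4 312.9] f [0.52 1.1  0.68] turn -0.002 x [ 0.01   0.001 -1.   ] w 0.004
-1 -223 95 px 386 198 103.0;9 -219 96 px 383 196 85.0;8 -215 95 px 382 197 66.0;8 -211 96 px 381 197 68.0;-7 -208 95 px 383 201 62.0;-6 -204 97 px 382 201 61.0;-11 -130 114 px 363 208 83.0;0 -128 108 px 360 207 68.0;-5 -127 119 px 361 206 67.0;4 -126 114 px 359 205 64.0;-12 -125 114 px 362 209 71.0;8 -122 108 px 357 206 81.0;-10 -120 110 px 360 210 78.0;-5 -117 111 px 358 209 82.0;-12 -116 106 px 359 212 83.0;9 -112 109 px 354 207 82.0;-10 -110 112 px 357 211 83.0;8 -108 112 px 353 207 81.0;-12 -106 102 px 356 214 74.0;-13 -104 110 px 356 213 75.0;-11 -102 109 px 355 213 76.0;-3 -101 105 px 353 212 78.0;-12 -98 108 px 354 214 72.0;-4 -97 105 px 352 213 79.0;5 -95 109 px 350 210 67.0;-14 -90 106 px 352 216 49.0;-13 -87 111 px 351 215 49.0;0 -85 113 px 348 212 37.0;14 -84 111 px 345 209 44.0;-14 -83 110 px 350 216 38.0;13 -80 110 px 344 210 36.0;0 -79 111 px 346 213 35.0;-16 -78 110 px 349 217 36.0;-20 -76 98 px 349 221 51.0;-18 -74 106 px 348 219 40.0;-17 -72 97 px 347 221 34.0;-19 -70 105 p
[... 900 characters left out ...]
1 157 px 334 206 61.0;7 -41 146 px 334 209 86.0;6 -41 128 px 334 213 57.0;-4 -41 131 px 336 215 32.0;-10 -41 119 px 337 219 34.0;-2 -40 181 px 336 203 35.0;-3 -40 157 px 336 209 35.0;-1 -40 124 px 335 216 34.0;-4 -39 180 px 336 204 35.0;16 -38 110 px 331 215 64.0;-18 -37 98 px 337 226 33.0;-10 -35 113 px 335 221 37.0;-17 -34 99 px 336 226 33.0;7 -32 109 px 331 218 38.0;-6 -31 108 px 333 222 37.0;18 -29 109 px 328 216 67.0;-16 -28 110 px 334 224 36.0;-18 -27 101 px 334 227 41.0;-9 -25 110 px 332 223 38.0;-14 -23 107 px 332 225 37.0;-18 -20 100 px 332 228 48.0;-17 -18 95 px 331 229 42.0;-8 -15 130 px 329 220 51.0;-11 -15 105 px 329 226 37.0;-6 -14 113 px 328 223 49.0;9 -13 102 px 325 222 49.0;
```

View pics/side8.png

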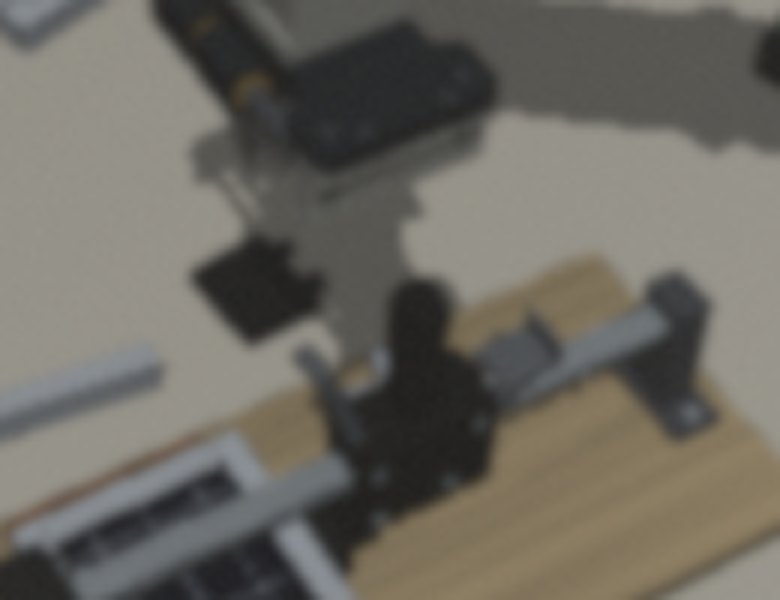

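Request:
move_arm:
  steps: "0 -0.03 0 0.003 255;0 -0.06 -0.001 0.003 255;0 -0.09 -0.002 0.003 255;0 -0.115 -0.002 0.003 255;0.03 -0.13 -0.002 0.003 255;0.06 -0.132 -0.002 0.003 255;0.095 -0.132 -0.002 0.003 255;0.12 -0.132 -0.002 0.003 255;0.14 -0.132 -0.002 0.003 255;0.14 -0.132 -0.002 0.003 255"

```text
clock: 11.98
position: [0.4929, -0.0453, 0.161]
ee_rot: [0.234, 1.567, -0.236]
force: [-0.0, 0.1, -0.6]
width: 0.004
```

```bash
python3 o.py 0 -111 115;  python3 - <<'E'
from cell import arm
import cv2,pickle
d=arm.get_image("side")
a,b,c,e=290,130,420,230
cv2.imwrite(f"pics/side9.png",cv2.resize(d["img"][b:e,a:c],None,fx=6,fy=6,interpolation=2))
E
```

```text
t 11.98 jig [  -5.4 -113.9  161. ] f [-0.04  0.07 -0.6 ] turn -0.004 x [-0.009 -0.    -1.   ] w 0.004
delta [0.0459 0.003  0.0057]
```

View pics/side9.png

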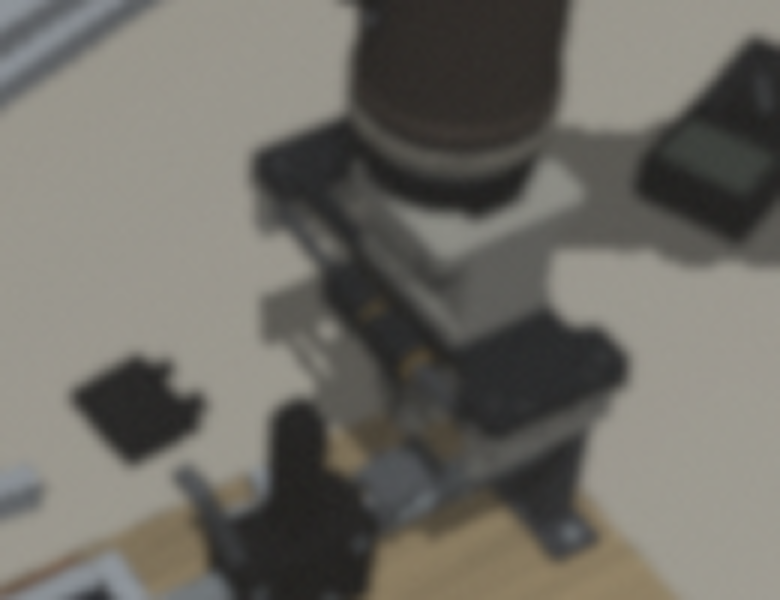

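```bash
python3 o.py 0 -111 115;  python3 - <<'E'
from cell import arm
import cv2,pickle
from g import *
from h import *
d=arm.get_image("side"); o=arm.observe()
w=lambda q: np.r_[c0+R@np.array(q[:2]),q[2]]
print([((p-[290,130])*6).round() for p in proj(d,np.array([w([0,-.112,.11]),w([0,-.052,.192]),o["position"],o["position"]+[0,0,.066]]))])
a,b,c,e=290,130,420,230
im=cv2.resize(d["img"][b:e,a:c],None,fx=6,fy=6,interpolation=2)
cv2.imwrite(f"pics/side10.png",im)
v,u=np.mgrid[190:225,330:380]; v=v.ravel();u=u.ravel(); z=d["z_map"][v,u]; P=cloud(d,np.c_[u,v],z); P=np.c_[(P[:,:2]-c0)@R,P[:,2]]*1000
k=(P[:,2]>100)&(P[:,2]<226)&(P[:,1]<-72)
for q,uu,vv in sorted(zip(P[k].round(0).tolist(),u[k],v[k]),key=lambda t:t[0][1])[::6]: print(*[int(x) for x in q],"px",uu,vv,d["img"][vv,uu].mean().round(), end=";")
E
```

```text
t 12.03 jig [  -4.1 -113.1  163.3] f [ 0.41  0.19 -0.06] turn -0.004 x [-0.006 -0.    -1.   ] w 0.001
delta [0.0483 0.0022 0.0044]
[array([394., 473.]), array([298., 410.]), array([408., 402.]), array([421., 305.])]
-10 -131 109 px 363 209 62.0;-12 -128 117 px 363 208 59.0;10 -127 108 px 358 205 70.0;-10 -127 115 px 362 208 57.0;-1 -126 115 px 360 206 59.0;-8 -125 109 px 361 209 72.0;-11 -123 109 px 361 210 78.0;-1 -120 110 px 358 208 84.0;3 -119 106 px 357 208 85.0;5 -117 110 px 356 207 85.0;-22 -115 203 px 364 192 62.0;-8 -115 111 px 358 210 84.0;-10 -113 110 px 358 211 82.0;1 -111 109 px 355 209 84.0;-20 -109 176 px 361 199 70.0;7 -108 108 px 353 208 84.0;-14 -108 103 px 357 214 82.0;-20 -105 187 px 360 197 64.0;8 -104 110 px 352 208 84.0;-13 -103 185 px 358 196 63.0;-11 -103 108 px 355 213 80.0;6 -102 166 px 353 196 74.0;15 -102 109 px 350 207 95.0;8 -101 182 px 353 192 61.0;-11 -101 193 px 357 194 55.0;-12 -101 182 px 357 197 68.0;-17 -101 178 px 358 199 74.0;10 -100 177 px 352 193 77.0;-8 -100 186 px 356 195 54.0;-15 -100 173 px 357 200 72.0;-5 -99 108 px 353 212 81.0;-13 -98 104 px 354 215 69.0;-9 -97 105 px 353 214 71.0;14 -91 107 px 347 209 66.0;0 -89 109 px 349 212 46.0;-8 -87 110 px 350 214 53.0;-10 -86 108 px 350 215 42.0;-8 -84 108 px 349 215 39.0;-13 -83 109 px 350 216 38.0;-7 -81 108 px 348 215 38.0;11 -79 109 px 344 211 37.0;-18 -78 103 px 349 219 50.0;-14 -76 110 px 348 217 40.0;2 -73 113 px 344 213 37.0;
```

Request:
move_arm:
  steps: "0.02 0 0 0 255;0.04 0 0 0 255;0.05 -0.001 0 0 255;0.05 -0.001 0 0 255;0.05 -0.001 0 0 255"

```text
clock: 12.5
position: [0.4966, -0.0454, 0.1165]
ee_rot: [0.234, 1.558, -0.234]
force: [1.0, -0.5, 1.4]
width: 0.0
```

```bash
python3 o.py 0 -112 110
```

```text
t 12.5 jig [  -1.7 -113.   116.5] f [ 1.07 -0.16  1.38] turn -0.004 x [ 0. -0. -1.] w 0.0
delta [0.0065 0.001  0.0017]
```

Request:
move_arm:
  steps: "0.004 0.001 0.001 0 255;0.007 0.001 0.001 0 255;0.009 0 0.001 0 255;0.009 0 0.001 0 255"

```text
clock: 12.83
position: [0.4981, -0.0478, 0.1079]
ee_rot: [0.233, 1.556, -0.237]
force: [-2.9, -6.0, 11.2]
width: -0.001
```

```bash
python3 o.py
```

```text
t 12.83 jig [   0.3 -114.8  107.9] f [-1.03 -6.6  11.16] turn -0.006 x [ 0.002 -0.003 -1.   ] w -0.001
```

Request:
move_arm:
  steps: "0.001 -0.002 0 0 255;0.002 -0.004 0 0 255;0.003 -0.005 0 0 255;0.003 -0.005 0 0 255"

```text
clock: 13.17
position: [0.4971, -0.051, 0.105]
ee_rot: [0.234, 1.555, -0.235]
force: [-1.0, -0.8, 8.3]
width: 0.004
```

```bash
python3 o.py
```

```text
t 13.17 jig [   0.4 -118.2  105. ] f [-0.68 -1.06  8.33] turn -0.005 x [ 0.003 -0.001 -1.   ] w 0.004
```

Request:
move_arm:
  steps: "0.001 -0.002 0 0 255;0.002 -0.004 0 0 255;0.003 -0.005 0 0 255;0.003 -0.005 0 0 255"

```text
clock: 13.5
position: [0.4965, -0.0543, 0.103]
ee_rot: [0.234, 1.554, -0.233]
force: [-3.4, 2.2, 18.6]
width: 0.002
```

```bash
python3 o.py
```

```text
t 13.5 jig [   0.7 -121.5  103. ] f [-3.87  1.12 18.57] turn -0.004 x [ 0.005  0.    -1.   ] w 0.002
```

Request:
move_arm:
  steps: "-0.0007 -0.002 0 0 255;-0.0007 -0.005 0 0 255;-0.0007 -0.008 0 0 255;-0.0007 -0.008 0 0 255"

```text
clock: 13.83
position: [0.4938, -0.0625, 0.1033]
ee_rot: [0.234, 1.554, -0.233]
force: [-1.8, 1.1, 13.4]
width: 0.008
```

```bash
python3 o.py
```

```text
t 13.83 jig [   0.5 -130.1  103.3] f [-2.08  0.52 13.44] turn -0.004 x [ 0.004  0.    -1.   ] w 0.008
```

Request:
move_arm:
  steps: "0 -0.003 0 0 255;0 -0.006 0 0 255;0 -0.01 0 0 255;0 -0.014 0 0 255;0 -0.018 0 0 255;0 -0.022 0 0 255;0 -0.025 0 0 255;0 -0.025 0 0 255"

```text
clock: 14.5
position: [0.4865, -0.0867, 0.1034]
ee_rot: [0.234, 1.554, -0.234]
force: [-1.6, 1.1, 14.2]
width: 0.004
```

```bash
python3 o.py;  python3 - <<'E'
from cell import arm
import cv2,pickle
d=arm.get_image("side")
a,b,c,e=290,130,420,230
cv2.imwrite(f"pics/side11.png",cv2.resize(d["img"][b:e,a:c],None,fx=6,fy=6,interpolation=2))
E
```

```text
t 14.5 jig [   0.6 -155.4  103.4] f [-1.86  0.54 14.16] turn -0.004 x [ 0.004 -0.    -1.   ] w 0.004
```

View pics/side11.png

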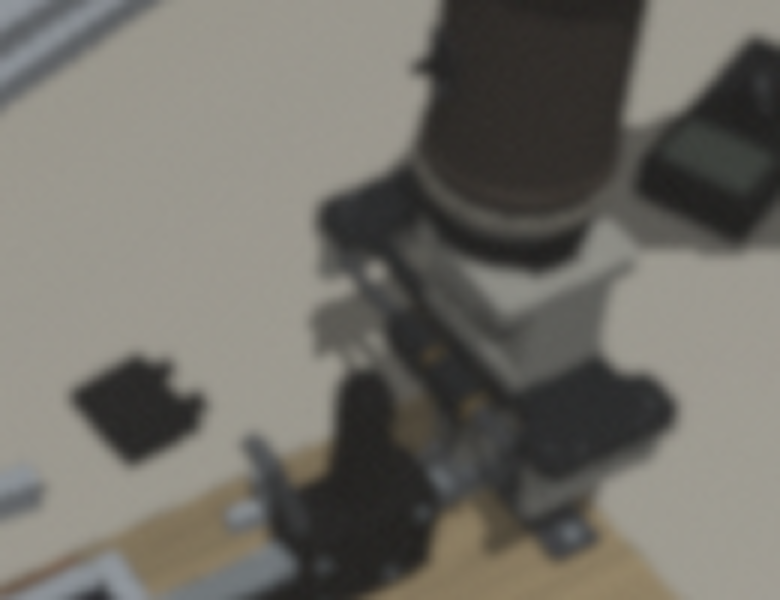

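Request:
move_arm:
  steps: "0 -0.003 0 0 255;0 -0.006 0 0 255;0 -0.01 0 0 255;0 -0.014 0 0 255;0 -0.018 0 0 255;0 -0.021 0 0 255;0 -0.023 0 0 255;0 -0.023 0 0 255"

```text
clock: 15.22
position: [0.4798, -0.1086, 0.1034]
ee_rot: [0.234, 1.554, -0.234]
force: [-1.1, 1.4, 13.5]
width: 0.006
```

```bash
python3 o.py
```

```text
t 15.22 jig [   0.5 -178.3  103.4] f [-1.45  1.07 13.47] turn -0.004 x [ 0.004 -0.    -1.   ] w 0.006
```

Request:
move_arm:
  steps: "0 -0.001 0 0 255;0 -0.003 0 0 255;0 -0.004 0 0 255;0 -0.004 0 0 255"

```text
clock: 15.55
position: [0.4788, -0.1121, 0.1034]
ee_rot: [0.234, 1.554, -0.233]
force: [-1.4, 2.9, 12.9]
width: 0.006
```

```bash
python3 o.py
```

```text
t 15.55 jig [   0.5 -182.   103.4] f [-2.18  2.41 12.86] turn -0.004 x [ 0.004 -0.    -1.   ] w 0.006
```

Request:
move_arm:
  steps: "0 -0.001 0 0 255;0 -0.003 0 0 255;0 -0.003 0 0 255"

```text
clock: 15.8
position: [0.4779, -0.1149, 0.1034]
ee_rot: [0.234, 1.554, -0.233]
force: [-1.1, 2.7, 12.7]
width: 0.006
```

```bash
python3 o.py;  python3 - <<'E'
from cell import arm
import cv2,pickle
from g import *
from h import *
d=arm.get_image("side")
a,b,c,e=290,130,420,230
cv2.imwrite(f"pics/side12.png",cv2.resize(d["img"][b:e,a:c],None,fx=6,fy=6,interpolation=2))
v,u=np.mgrid[b:e,a:c]; v=v.ravel();u=u.ravel(); z=d["z_map"][v,u]; P=cloud(d,np.c_[u,v],z); P=np.c_[(P[:,:2]-c0)@R,P[:,2]]*1000
k=(P[:,2]>182)&(P[:,2]<197)&(P[:,1]<-72)&(abs(P[:,0])<15)&(P[:,1]>-140)
print(np.percentile(P[k][:,1],[2,10,50,90,98]),k.sum())
d=pickle.load(open("side8.pkl","rb"));z=d["z_map"][v,u]; P=cloud(d,np.c_[u,v],z); P=np.c_[(P[:,:2]-c0)@R,P[:,2]]*1000
k=(P[:,2]>182)&(P[:,2]<197)&(P[:,1]<-30)&(abs(P[:,0])<15)&(P[:,1]>-140)
print(np.percentile(P[k][:,1],[2,10,50,90,98]),k.sum())
E
```

```text
t 15.8 jig [   0.5 -184.9  103.4] f [-1.87  2.29 12.71] turn -0.004 x [ 0.004 -0.    -1.   ] w 0.006
[-126.50491963 -123.96181859 -114.66874467 -107.31639989 -105.87392294] 57
[-61.57651295 -58.12979201 -49.60422436 -43.04040728 -40.93437523] 59
```

View pics/side12.png

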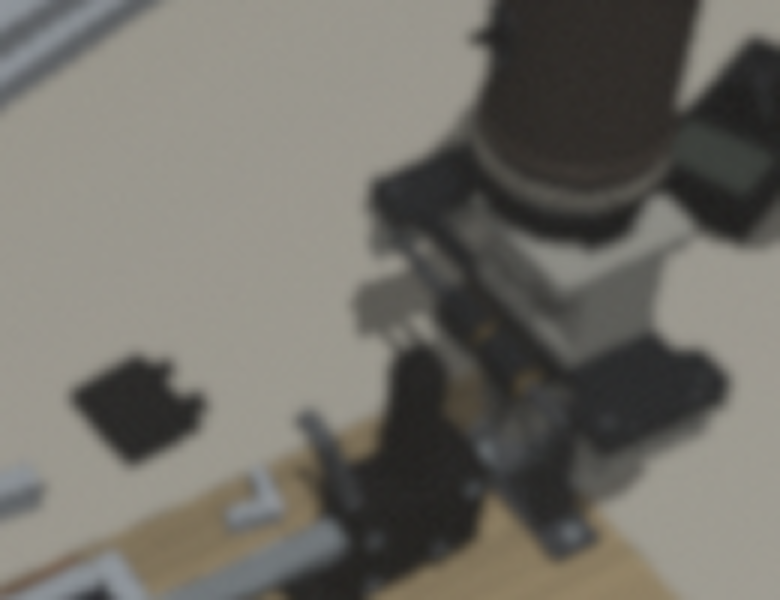

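Request:
move_arm:
  steps: "0 -0.001 0 0 255;0 -0.003 0 0 255;0 -0.003 0 0 255"

```text
clock: 16.1
position: [0.4773, -0.1174, 0.1032]
ee_rot: [0.234, 1.554, -0.232]
force: [1.2, 3.7, 8.4]
width: 0.004
```

```bash
python3 o.py
```

```text
t 16.1 jig [   0.6 -187.4  103.2] f [0.07 3.88 8.37] turn -0.003 x [ 0.005  0.    -1.   ] w 0.004
```

Request:
move_arm:
  steps: "0 -0.001 0 0 255;0 -0.002 0 0 255;0 -0.002 0 0 255"

```text
clock: 16.35
position: [0.4765, -0.1194, 0.103]
ee_rot: [0.234, 1.554, -0.233]
force: [1.2, 2.4, 7.0]
width: 0.003
```

```bash
python3 o.py
```

```text
t 16.35 jig [   0.5 -189.6  103. ] f [0.49 2.63 6.96] turn -0.003 x [ 0.004  0.    -1.   ] w 0.003
```

Request:
move_arm:
  steps: "0 -0.001 0 0 255;0 -0.002 0 0 255;0 -0.002 0 0 255"

```text
clock: 16.6
position: [0.4759, -0.121, 0.1028]
ee_rot: [0.234, 1.554, -0.232]
force: [2.7, 3.6, 5.3]
width: 0.003
```

```bash
python3 o.py;  python3 - <<'E'
from cell import arm
import cv2,pickle
from g import *
from h import *
d=arm.get_image("side")
a,b,c,e=290,130,420,230
v,u=np.mgrid[b:e,a:c]; v=v.ravel();u=u.ravel(); z=d["z_map"][v,u]; P=cloud(d,np.c_[u,v],z); P=np.c_[(P[:,:2]-c0)@R,P[:,2]]*1000
k=(P[:,2]>182)&(P[:,2]<197)&(P[:,1]<-72)&(abs(P[:,0])<15)&(P[:,1]>-140)
print(np.percentile(P[k][:,1],[2,10,50,90,98]),k.sum())
E
```

```text
t 16.6 jig [   0.3 -191.3  102.8] f [1.52 4.19 5.29] turn -0.003 x [ 0.004  0.001 -1.   ] w 0.003
[-126.09298437 -123.16532319 -115.33425128 -107.69551007 -106.26612223] 57
```

Request:
move_arm:
  steps: "0.0005 -0.001 0 0 255;0.001 -0.002 0 0 255;0.001 -0.002 0 0 255"

```text
clock: 16.9
position: [0.4759, -0.1216, 0.1021]
ee_rot: [0.234, 1.553, -0.23]
force: [2.1, 8.9, 10.2]
width: 0.002
```

```bash
python3 o.py
```

```text
t 16.9 jig [   0.5 -191.8  102.1] f [-0.55  9.17 10.2 ] turn -0.002 x [ 0.005  0.002 -1.   ] w 0.002
```

Request:
move_arm:
  steps: "-0.002 0.001 0 0 255;-0.004 0.003 0 0 255;-0.006 0.005 0 0 255;-0.008 0.007 0 0 255;-0.011 0.009 0 0 255;-0.016 0.009 0 0 255;-0.026 0.009 0 0 255;-0.05 0.009 0 0 255;-0.09 0.009 0 0 255;-0.13 0.009 0 0 255"

```text
clock: 17.73
position: [0.474, -0.1157, 0.231]
ee_rot: [0.234, 1.562, -0.234]
force: [1.0, -0.4, -0.3]
width: 0.004
```

```bash
python3 o.py
```

```text
t 17.73 jig [  -3.  -186.8  231. ] f [ 1.05 -0.06 -0.34] turn -0.004 x [-0.004  0.    -1.   ] w 0.004
```

Move up and away to clear the view.

Request:
move_arm:
  steps: "-0.04 0 0 0 255;-0.08 0 0 0 255;-0.09 -0.04 -0.02 0 255;-0.09 -0.08 -0.04 0 255;-0.09 -0.12 -0.06 0 255;-0.09 -0.16 -0.08 0 255;-0.09 -0.18 -0.08 0 255;-0.09 -0.18 -0.08 0 255"

```text
clock: 18.4
position: [0.3413, -0.2699, 0.3205]
ee_rot: [0.24, 1.56, -0.244]
force: [-0.2, -0.1, 0.1]
width: 0.004
```

```bash
python3 o.py;  python3 - <<'E'
from cell import arm
import cv2,pickle
from g import *
from h import *
d=arm.get_image("side")
a,b,c,e=245,180,420,305
cv2.imwrite("pics/side13.png",cv2.resize(d["img"][b:e,a:c],None,fx=4,fy=4,interpolation=2))
t=arm.get_image("top"); cv2.imwrite("pics/top13.png",cv2.resize(t["img"][155:265,235:375],None,fx=5,fy=5,interpolation=2))
v,u=np.mgrid[b:e,a:c]; v=v.ravel();u=u.ravel(); z=d["z_map"][v,u]; P=cloud(d,np.c_[u,v],z); P=np.c_[(P[:,:2]-c0)@R,P[:,2]]*1000
k=(P[:,2]>182)&(P[:,2]<197)&(P[:,1]<-72)&(abs(P[:,0])<15)&(P[:,1]>-140)
print(np.percentile(P[k][:,1],[2,10,50,90,98]),k.sum())
k=(P[:,2]>94)&(P[:,2]<130)&(P[:,1]<-130)&(abs(P[:,0])<20)
for q in sorted(P[k].round(0).tolist(),key=lambda t:t[1])[::5]: print(*[int(x) for x in q],end=";")
E
```

```text
t 18.4 jig [ -85.3 -372.8  320.5] f [-0.16 -0.18  0.09] turn -0.014 x [-0.003 -0.002 -1.   ] w 0.004
[-125.27691814 -123.4047256  -115.74821965 -107.98690617 -106.77147749] 55
8 -223 94;9 -220 95;-3 -218 95;7 -215 95;11 -213 97;-1 -212 96;-2 -208 95;-11 -201 94;8 -194 107;11 -193 109;-7 -193 118;6 -192 114;0 -191 116;-12 -191 106;5 -188 109;-8 -186 110;-10 -185 107;-7 -183 111;-9 -182 109;2 -179 108;-12 -178 99;7 -175 109;5 -174 108;7 -172 107;-15 -171 102;-7 -169 109;-11 -168 96;-6 -166 109;7 -164 112;-10 -164 101;-5 -163 106;8 -162 107;-6 -156 107;9 -154 111;15 -152 111;-18 -151 99;5 -149 109;-16 -149 108;7 -147 108;-20 -147 94;-17 -145 102;8 -143 109;-9 -142 109;-18 -140 106;-14 -139 106;-17 -137 103;-16 -134 109;-14 -131 112;
```

View pics/side13.png

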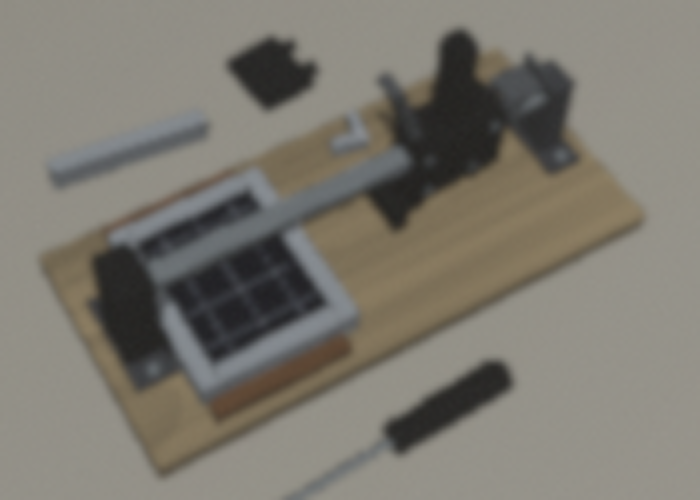

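View pics/top13.png

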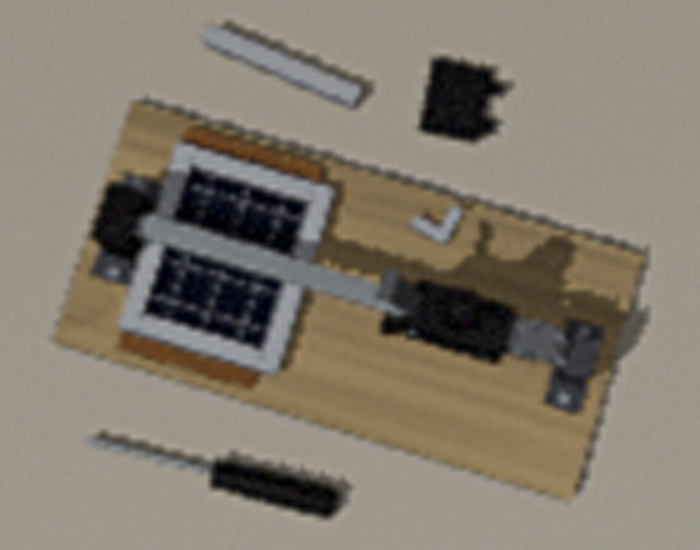

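The side view shows the rail flush at the panel corner (265,175)/(350,320), and the head back by the mount with the handle top at (458,40). The trigger leans at rest at (395,95), the lever is up at (530,85), and the key, offcut, box and screwdriver look unmoved.

```bash
python3 -c "
from cell import arm
print(arm.sign_off())"
```

```text
the job is handed in; nothing more can be done
None
```

I pumped the trigger with shut fingertips, four strokes in all. On the last one it read 15.3–16.4 N, averaging about 15.8 N, held still for about 0.7 s. I then pressed the release lever to its stop, drew the head back by the lip until it came up hard (about 9 N), let go, moved the arm clear and handed the job in at about 18.5 s of the 67 s allowed.

**Rail:** In the last pictures it is flush with the panel frame.

**Head:** It went back about 65–66 mm and stayed there after I let go. I take that as the rear stop, because the last millimetres of drawing moved only the fingers, up to the lip.

**Trigger and lever:** Both look back at rest; the lever plate reads about z 109 mm and its lip about 118 mm.

**Bystanders:** The corner key, screwdriver, junction box and offcut look unmoved. I did not check the meter, jar and mallet in the last pictures, but the arm only passed above the bench on that side.

**Not confirmed:**
- The pad force itself cannot be measured. The final push was slightly above the stated firm range of 14–15.5 N and below the 17.5 N given as too tight, so the "above 21 N" condition is inferred from trigger force and travel. My estimates were about 22–30 N.
- The third stroke reached 15 N before the rail was home. I took that as the trigger's hard range past 0.33 rad, let it back and pumped again.

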